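# Pin the hand bridge across the drawing stone

### The arm

A 7-joint arm with a two-finger parallel gripper is mounted at the origin on the work surface. World frame = base frame: x ahead of the robot, y to its left, z up, the work surface at z = 0. Lengths are in m, angles in rad, forces in N, time in s.
With the tool pointing down it reaches from about 0.425 to 1.025 m from the base axis. Payload 9.4 kg.
Tool frame: the origin (TCP) lies at the very end of the fingers, on their centre line; the grasp point (between the pads) lies 19 mm behind it; z points along the fingers, y is the line along which they close (so a half turn about z gives the same grasp; the last joint's range is limited). The gripper opens to 93 mm and grips with 3 to 60 N. Pads are 15 mm wide; open, the fingers measure 128 mm over their backs; the gripper's body (75 mm by 188 mm) begins 65 mm behind the grasp point.
Start: joints at [1.256, 0.599, -0.003, 1.599, 0.002, 0.943, -0.08], TCP at [0.171, -0.705, 0.219] pointing down, gripper open.
Joint ranges: [-2.57, 2.57], [-0.35, 1.97], [-1.29, 1.29], [0.11, 2.56], [-1.05, 4.19], [0.11, 1.86], [-2.63, 2.63]. Speed limits (rad/s): [2.22, 2.22, 3.01, 3.01, 3.14, 3.14, 3.14].

### API

Orientations are given as a 3x3 rotation matrix whose columns are the frame's x, y, z axes.
In Python, from cell import r gives the robot as it stands.
- The arm moves only by the tool shift_gripper, called after ">>>" as a command line: name --pt "numbers of a row" for each row, then --argument value for the rest. Schema: {"type":"object","properties":{"steps":{"type":"array","items":{"type":"object","properties":{"finger_gap":{"type":"number"},"trans":{"type":"array","items":{"type":"number"},"minItems":3,"maxItems":3},"r":{"type":"array","items":{"type":"number"},"minItems":3,"maxItems":3}},"additionalProperties":false,"required":["finger_gap"]},"minItems":1,"maxItems":12},"grip_force":{"type":"number"},"only":{"type":"string"},"quiet":{"type":"boolean"},"lines":{"type":"string"}},"required":["steps"],"additionalProperties":false}. steps is a list of rows, 1 to 12 of them, each an object with the fields finger_gap (the finger opening in m), trans (a list: dx, dy, dz in m), r (a list: a rotation vector rx, ry, rz in rad); a field left out counts as zero (the opening has to be given); each row shifts and turns the commanded pose from where the row before left it, along the tool's axes as they then stand; what a row does not reach is not made up. A row lasts 1/12 s, in which the tool goes at most 0.0417 m and 0.125 rad, less where a joint would pass 70% of its speed; a pose out of reach is approached as far as the arm can. The fingers move at their own pace and stop on an object; grip_force is the grip in N (left out, the last holds). Time passes only in rows, so rows that do not move let the fingers close. The tool returns the time, the measured TCP pose, the force, the opening and the grip force at its end. only (a regular expression) keeps the lines of the reply that match it, lines (a string "A,B") keeps lines A to B, and quiet returns only ok. Input that does not fit is refused with a message, and nothing moves.
- r.read_state(): the state, without advancing time (a new reading comes with each control period).
- r.grab_frame(name): name is "scene" or "top" or "wrist"; returns a dict with "pixels" (480x640x3 uint8, red, green, blue), "mtx" (3x3 intrinsics, pixels), "R" (3x3) and "t" (3): a world point X has camera coordinates R X + t. Camera axes: x right, y down, z forward; pixel columns grow to the right and rows downward; lengths in m; the calibration is good to about 2 mm. A picture is of the moment at which its call begins. There is no depth.
- r.sign_off(): hands the job in; it is judged then, once.
The state is a dict: "t": time; "joint_positions": joint angles; "qd": joint speeds; "joint_efforts": joint torques, N m; "tcp_pos": TCP position; "eef_rot": TCP orientation; "ft_force": force on the tool from outside, world axes, zero at the start; "wrist_torque": the same for the moment, N m; "opening": finger opening in m; "gripper_force": force on a finger pad.
Only numpy, scipy, OpenCV 4.12 (cv2) and the standard library are available. Lean on these libraries where they do the work, as an engineer would, in place of code of your own. Each camera call takes 0.05 s, during which the arm holds its last target. There are 200 camera calls.

### The job

Swing the wooden hand bridge in over the stone (it has an upright knob to push) until the hole in its steel tongue lies under the ball-lock pin that stands in the fork. Then press the pin's button and push the pin all the way down through fork and tongue, and let go so that the button springs back out and the balls lock it. Do not touch the drawn stone, and leave the bottle, cup and crayon holders where they are.

Things in the scene. Friction and masses are not known exactly. Their poses are not given: they have to be found in the camera images.
- bridge (a joint): angle of the wooden hand bridge about its vertical pivot, rad: 0 = tongue hole in line with the fork hole, positive = swung out towards the robot. Starts at 0.4 to 0.75; stops at 1.1 and -0.45. Nothing stops it at 0, it can overshoot. Pivot friction holds it where it is left (about 2.3 N at the knob moves it)
- bridge_knob (a point): centre of the flat top of the bridge's upright wooden knob, 26 mm in diameter, 50 mm tall (116 to 166 mm above the table), 155 mm from the pivot axis on the plank's centre line. The plank is pale wood, 60 mm wide, 215 mm long from the pivot, 18 mm thick (98 to 116 mm above the table)
- bridge_hole (a point): centre of the 23 mm through hole in the steel tongue (44 mm wide, 77 mm long, 18 mm thick) at the plank's end, at its top face, 116 mm up, 270 mm from the pivot axis on the centre line; hidden under pin and fork when aligned. The pin's round nose draws the hole in if it is within about 4 mm (0.015 rad)
- pivot (a point): the bridge's vertical pivot axis at the plank's top face (116 mm above the table), a steel cap on the aluminium post, at the stone's left side (+y of the frame)
- fork_hole (a point): centre of the 23 mm hole in the fork's upper cheek, at its top face, 132 mm above the table, 270 mm from the pivot. The aluminium fork stands at the stone's other side: two 12 mm cheeks, 56 x 50 mm, with a 26 mm gap for the tongue, joined only on the side away from the stone, so the tongue can swing right through
- pin (a joint): how far the upright captive steel pin has gone down, m: 0 = raised, 0.061 = home, head on the fork. Raised, two balls near its nose rest on the fork and block it until the button is pressed; friction holds it at any height (about 1.5 N moves it down). If the tongue is out of line the nose meets it after about 7 mm. With no tongue in the fork it would go down through nothing
- pin_button (a joint): how far the button is pressed into the pin, m: 0 = out (balls out), 0.008 = fully in (balls in). Spring 1.7 N at rest, 5 N fully in. Pressing it straight down first draws in the balls, then carries the whole pin down; it stays partly in while the balls are inside the holes and springs out when the pin is home and let go
- button_top (a point): centre of the flat top of the pin's round aluminium button, 26 mm in diameter, standing 12 mm out of the dark head (44 mm in diameter, 28 mm high); faces straight up. 233 mm above the table when raised, 172 mm when the pin is home and the button out, 164 mm with the button held in. Shank 20 mm in diameter, 70 mm long
- frame: plywood board 300 x 400 mm, 18 mm thick, fixed on the table, carrying stone, pivot post and fork; origin at the centre of its underside on the table. Its y axis runs from fork to pivot; the robot is on its -x side; fork and pivot lie at y = -0.135 and +0.135, x = 0
- stone: the lithographic stone lying on the board, 250 x 190 mm, 55 mm thick, drawn on its pale top, which is 73 mm above the table; origin at the centre of its underside. Not to be touched by the robot
- ink_bottle: black ink bottle with white cap, 52 mm in diameter, 110 mm tall, beyond the fork; origin at its underside. Leave alone
- tusche_cup: white ceramic bowl, 72 mm in diameter, 60 mm tall; origin at its underside. Leave alone
- crayon_holder0: round wooden crayon holder lying flat, about 160 mm long along its x axis, 12 mm thick; origin near its middle, on the table. Leave alone
- crayon_holder1: a second, equal crayon holder. Leave alone

How it is judged:
By the outcome, as a careful person would: the job done as asked, in the order asked, and still so for the second after the job is handed in, with the robot touching nothing.
It also fails if it takes over 58 s, if anything falls off the work surface, if the arm or the gripper's body presses on something with over 40 N, if the wrist force passes 120 N, or if a joint passes its speed limit or range.

## Working session

There is one attempt and no reset: what is moved stays moved. The work goes in short steps, Python scripts to look and compute and a tool call to move; the robot and the scene stay as the last step left them, time stands still between calls to the robot, and variables do not carry over. Pictures are saved under pics/ and viewed, at most 12 in all, crops included, and the job is handed in when it is done.

```bash
ls; mkdir -p pics; cat > h.py <<'E'
import numpy as np, cv2
from cell import r
def snap(n,f):
    d=r.grab_frame(n); cv2.imwrite('pics/'+f,d['pixels'][:,:,::-1]); np.savez('pics/'+f+'.npz',**{k:np.array(d[k]) for k in('pixels','mtx','R','t')}); return d
def load(f): return np.load('pics/'+f+'.npz')
def ray(d,u,v):
    c=-d['R'].T@d['t']; w=d['R'].T@np.linalg.solve(d['mtx'],[u,v,1.]); return c,w
def plane(d,u,v,z):
    c,w=ray(d,u,v); return c+w*(z-c[2])/w[2]
def proj(d,X):
    p=d['mtx']@(d['R']@np.array(X)+d['t']); return p[:2]/p[2]
def tri(d1,p1,d2,p2):
    c1,w1=ray(d1,*p1); c2,w2=ray(d2,*p2)
    s=np.linalg.lstsq(np.c_[w1,-w2],c2-c1,rcond=None)[0]
    a,b=c1+s[0]*w1,c2+s[1]*w2; return (a+b)/2,np.linalg.norm(a-b)
E
python3 - <<'E'
from h import *
np.set_printoptions(precision=4,suppress=True)
for n in('scene','top'):
    d=snap(n,n+'0.png'); print(n,-d['R'].T@d['t'])
s=r.read_state(); print(s['t'],s['tcp_pos'],s['eef_rot'],s['ft_force'],s['opening'])
E
```

```text
cell.py
pics
scene [ 1.1198 -0.5888  0.7765]
top [0.5412 0.0567 1.0364]
0.1 [ 0.1707 -0.7042  0.2178] [[ 0.9718  0.2356 -0.0005]
 [ 0.2356 -0.9718  0.0014]
 [-0.0001 -0.0014 -1.    ]] [-0.8558 -0.3556 -0.6154] 0.09264636102515783
```

View pics/scene0.png

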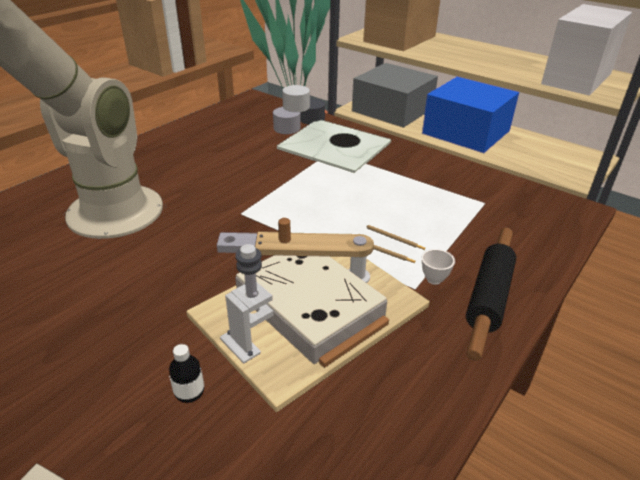

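View pics/top0.png

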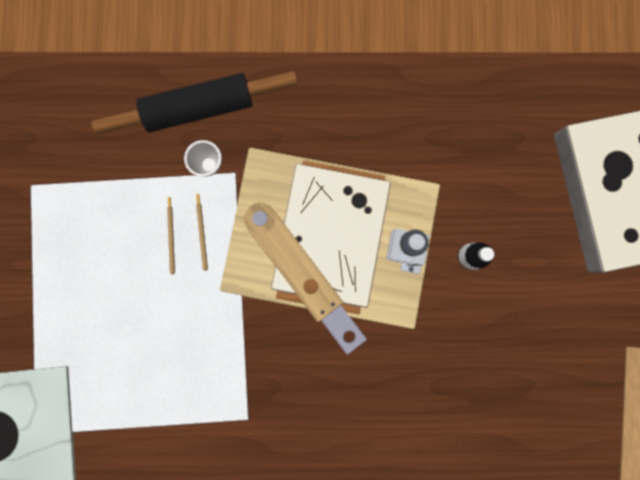

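The scene view shows the knob top near (284,222), the tongue hole near (232,239), the pivot cap near (360,241) and the button near (248,250). In the top view they are at knob (311,286), hole (349,337), pivot (260,217) and button (416,241). I'll refine these with masks.

```bash
python3 - <<'E'
from h import *
np.set_printoptions(precision=4,suppress=True)
s,t=load('scene0.png'),load('top0.png')
a=cv2.resize(s['pixels'][210:280,210:380],None,fx=4.6,fy=4.2,interpolation=cv2.INTER_CUBIC)[:,:,::-1]
b=cv2.resize(t['pixels'][195:355,240:440],None,fx=3.9,fy=1.9,interpolation=cv2.INTER_CUBIC)[:,:,::-1]
a=cv2.resize(a,(780,294));b=cv2.resize(b,(780,304))
cv2.imwrite('pics/zoom.png',np.vstack([a,b]))
for n,p,q in(('knob',(284,222),(311,286)),('hole',(232,239),(349,337)),('pivot',(360,241),(260,217)),('button',(248,250),(416,241))):
    print(n,*tri(s,p,t,q))
z=.018
print([plane(t,*p,z) for p in((249,149),(439,183),(414,328),(221,291))])
E
```

```text
knob [0.5286 0.0669 0.159 ] 0.00011259837559373042
hole [0.4378 0.0007 0.1122] 0.005884906383709269
pivot [0.6541 0.1606 0.1156] 0.0014820769844620003
button [ 0.601  -0.1042  0.2269] 0.0015087188157981927
[array([0.8075, 0.1957, 0.018 ]), array([ 0.7365, -0.1946,  0.018 ]), array([ 0.4421, -0.1379,  0.018 ]), array([0.5172, 0.2493, 0.018 ])]
```

View pics/zoom.png

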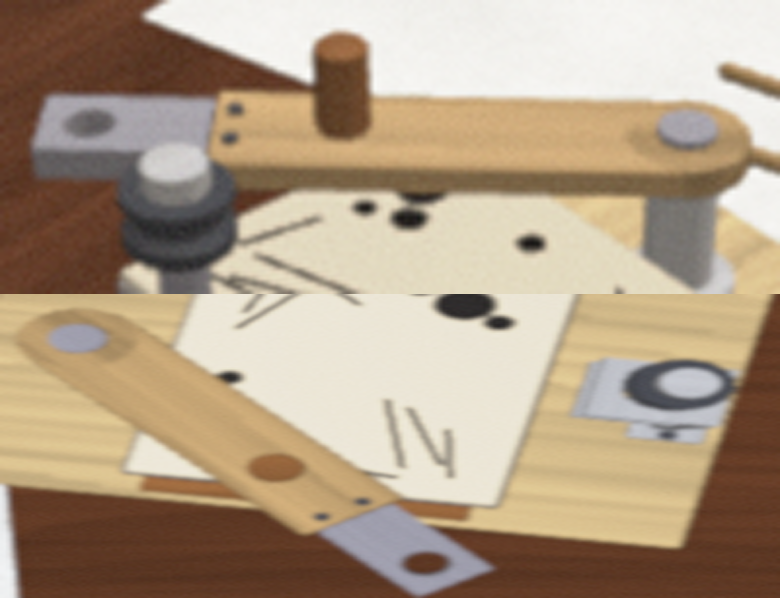

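```bash
python3 - <<'E'
from h import *
np.set_printoptions(precision=4,suppress=True)
s,t=load('scene0.png'),load('top0.png')
def blob(d,x,y,R,f):
    p=d['pixels'].astype(int)[y-R:y+R+1,x-R:x+R+1]; m=f(p).astype(np.uint8)
    n,l,st,c=cv2.connectedComponentsWithStats(m,connectivity=4); k=l[R,R]
    return (c[k]+[x-R,y-R],st[k]) if k else None
gray=lambda th:(lambda p:(p.min(2)>th)&(p.max(2)-p.min(2)<25))
print(blob(s,248,248,12,gray(135)),blob(t,417,241,12,gray(140)))
print(blob(s,360,240,8,lambda p:p.max(2)-p.min(2)<45),blob(t,259,218,10,lambda p:p.max(2)-p.min(2)<45))
print(blob(t,310,286,10,lambda p:p[...,0]<165),blob(t,349,336,10,lambda p:p[...,2]<105))
P={}
for n,p,q,z in(('knob',(284.2,221),(310.4,285.7),.166),('hole',(229.8,239.2),(349.1,336.2),.116),('pivot',(359.6,240.4),(259.4,217.8),.116),('button',(248.1,248.4),(417.5,241.4),.233)):
    P[n]=tri(s,p,t,q)[0]; print(n,*tri(s,p,t,q),plane(s,*p,z)[:2],plane(t,*q,z)[:2])
E
```

```text
(array([246.0852, 243.6066]), array([  0,   0,  20,  18, 305], dtype=int32)) (array([416.4187, 241.468 ]), array([  4,   5,  16,  16, 203], dtype=int32))
(array([359.4505, 240.4685]), array([  1,   4,  14,  10, 111], dtype=int32)) (array([259.5931, 217.7206]), array([  3,   2,  16,  16, 204], dtype=int32))
(array([310.506 , 286.2262]), array([  4,   3,  15,  15, 168], dtype=int32)) (array([348.729 , 336.2804]), array([  4,   5,  12,  12, 107], dtype=int32))
knob [0.5289 0.0677 0.1612] 0.0007318020543948244 [0.5333 0.0623] [0.5293 0.0679]
hole [ 0.4373 -0.0014  0.1124] 0.0005138122132134632 [ 0.4412 -0.0044] [ 0.4375 -0.0013]
pivot [0.6525 0.1616 0.1158] 0.0016809458488280938 [0.6521 0.1607] [0.6532 0.1621]
button [ 0.6008 -0.1051  0.2308] 0.0007269686151803919 [ 0.6032 -0.1068] [ 0.6004 -0.1049]
```

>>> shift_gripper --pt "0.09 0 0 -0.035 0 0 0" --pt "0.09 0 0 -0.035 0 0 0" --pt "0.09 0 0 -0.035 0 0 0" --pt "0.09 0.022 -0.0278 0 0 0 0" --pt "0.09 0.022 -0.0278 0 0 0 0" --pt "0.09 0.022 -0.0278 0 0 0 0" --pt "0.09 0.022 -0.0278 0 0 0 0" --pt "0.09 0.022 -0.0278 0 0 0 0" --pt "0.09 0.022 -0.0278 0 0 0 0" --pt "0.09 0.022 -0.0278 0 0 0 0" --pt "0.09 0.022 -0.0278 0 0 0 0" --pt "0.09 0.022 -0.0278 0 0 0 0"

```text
refused: steps[0]: [0.09, 0, 0, -0.035, 0, 0, 0] is not of type 'object' (schema: type "object"). Nothing was moved.
```

Refused on format, not on reach. It needs a list of objects, one for each row.

>>> shift_gripper --steps '[{"finger_gap":0.09, "trans":[0, 0, -0.035]}, {"finger_gap":0.09, "trans":[0, 0, -0.035]}, {"finger_gap":0.09, "trans":[0, 0, -0.035]}, {"finger_gap":0.09, "trans":[0.022, -0.0278, 0]}, {"finger_gap":0.09, "trans":[0.022, -0.0278, 0]}, {"finger_gap":0.09, "trans":[0.022, -0.0278, 0]}, {"finger_gap":0.09, "trans":[0.022, -0.0278, 0]}, {"finger_gap":0.09, "trans":[0.022, -0.0278, 0]}, {"finger_gap":0.09, "trans":[0.022, -0.0278, 0]}, {"finger_gap":0.09, "trans":[0.022, -0.0278, 0]}, {"finger_gap":0.09, "trans":[0.022, -0.0278, 0]}, {"finger_gap":0.09, "trans":[0.022, -0.0278, 0]}]'

```text
t: 1.1
tcp_pos: [0.3045, -0.413, 0.3234]
eef_rot: [[0.972, 0.236, -0.0], [0.236, -0.972, 0.0], [-0.0, -0.0, -1.0]]
ft_force: [-0.1, 0.0, -0.0]
opening: 0.0898
gripper_force: 0.0
```

>>> shift_gripper --steps '[{"finger_gap":0.09, "trans":[0.022, -0.0278, 0]}, {"finger_gap":0.09, "trans":[0.022, -0.0278, 0]}, {"finger_gap":0.09, "trans":[0.022, -0.0278, 0]}, {"finger_gap":0.09, "trans":[0.022, -0.0278, 0]}, {"finger_gap":0.09, "trans":[0.022, -0.0278, 0], "r":[0, 0, -0.1]}, {"finger_gap":0.09, "trans":[0.022, -0.0278, 0], "r":[0, 0, -0.1]}, {"finger_gap":0.09, "trans":[0.022, -0.0278, 0], "r":[0, 0, -0.1]}, {"finger_gap":0.09, "trans":[0.022, -0.0278, 0], "r":[0, 0, -0.1]}, {"finger_gap":0.09}, {"finger_gap":0.09}]'

```text
t: 1.93
tcp_pos: [0.4028, -0.1491, 0.3236]
eef_rot: [[0.801, 0.598, -0.0], [0.598, -0.801, -0.0], [-0.0, -0.0, -1.0]]
ft_force: [-0.5, 0.2, -0.5]
opening: 0.0902
gripper_force: 0.0
```

```bash
cat >> h.py <<'E'
def go(x,y,z,yaw):
    s=r.read_state(); R=np.array(s['eef_rot']); 
    d=R.T@(np.array([x,y,z])-s['tcp_pos']); cy=np.arctan2(R[1,1],R[0,1])
    print('t',s['t'],'tcp',np.round(s['tcp_pos'],4),'tool d',np.round(d,4),'rz',round(cy-yaw,4),'tilt',np.round(R[:,2],4),'f',np.round(s['ft_force'],2))
E
python3 - <<'E'
from h import *
go(.529,.068,.13,-.92); snap('wrist','w1.png')
E
```

```text
t 1.9333 tcp [ 0.4028 -0.1491  0.3236] tool d [ 0.231  -0.0985  0.1936] rz -0.0094 tilt [-1.e-04 -0.e+00 -1.e+00] f [-0.52  0.21 -0.53]
```

View pics/w1.png

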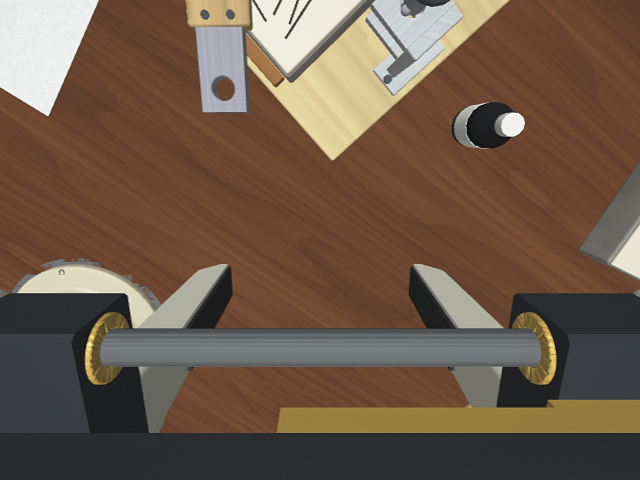

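The wrist view is sharp. The tongue hole is at (223,88), the fork is at the top and the fingers are at the bottom. I'll move closer and measure again.

>>> shift_gripper --steps '[{"finger_gap":0.09, "trans":[0.027, -0.02, 0]}, {"finger_gap":0.09, "trans":[0.027, -0.02, 0]}, {"finger_gap":0.09, "trans":[0.027, -0.02, 0]}, {"finger_gap":0.09, "trans":[0.027, -0.02, 0]}, {"finger_gap":0.09, "trans":[0.027, -0.018, 0]}, {"finger_gap":0.09}, {"finger_gap":0.09}]'

```text
t: 2.57
tcp_pos: [0.4533, 0.0085, 0.3233]
eef_rot: [[0.803, 0.596, -0.001], [0.596, -0.803, 0.0], [-0.0, -0.0, -1.0]]
ft_force: [-0.5, -0.4, 0.6]
opening: 0.0898
gripper_force: 0.0
```

```bash
python3 - <<'E'
from h import *
go(.529,.068,.13,-.92); d=snap('wrist','w2.png')
for X in([.529,.068,.166],[.4375,-.0013,.116],[.6532,.1621,.116],[.6005,-.1035,.233]): print(proj(d,X))
E
```

```text
t 2.5667 tcp [0.4533 0.0085 0.3233] tool d [ 0.0963 -0.0026  0.1933] rz -0.0126 tilt [-6.e-04  1.e-04 -1.e+00] f [-0.52 -0.35  0.61]
[316.52389542 103.91623861]
[318.2398014  219.51440753]
[315.00945919 -77.95090089]
[568.76134489 163.10632812]
```

View pics/w2.png

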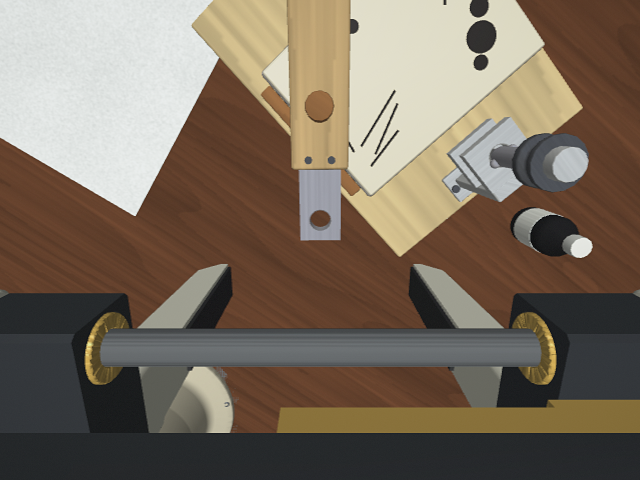

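Knob top is at (319,106), the hole at (320,219) and the button at (567,164), all within about 3 px of prediction. I'll go to the knob, descend around it and grip lightly.

```bash
python3 - <<'E'
from h import *
np.set_printoptions(precision=4,suppress=True)
d=load('w2.png')
print(plane(d,319.5,106,.166),plane(d,320,219.5,.116),plane(d,567,164,.233))
k=plane(d,319.5,106,.166); go(.5285,.067,.13,-.925)
t=load('top0.png'); print('knob tri',tri(d,(319.5,106),t,(310.5,286)),'button tri',tri(d,(567,164),t,(417,241.4)))
E
```

```text
[0.5292 0.0649 0.166 ] [ 0.4387 -0.0028  0.116 ] [ 0.5993 -0.103   0.233 ]
t 2.6167 tcp [0.4528 0.0073 0.3232] tool d [ 0.0966 -0.003   0.1931] rz -0.0094 tilt [-0.0011 -0.0004 -1.    ] f [-0.13  0.52  0.93]
knob tri (array([0.5292, 0.0666, 0.156 ]), np.float64(0.0027054283711550127)) button tri (array([ 0.6005, -0.1048,  0.2298]), np.float64(0.00027200824078554885))
```

>>> shift_gripper --steps '[{"finger_gap":0.09, "trans":[0.033, 0, 0]}, {"finger_gap":0.09, "trans":[0.032, -0.001, 0]}, {"finger_gap":0.09, "trans":[0.031, -0.001, 0]}, {"finger_gap":0.09, "trans":[0, 0, 0.039]}, {"finger_gap":0.09, "trans":[0, 0, 0.039]}, {"finger_gap":0.09, "trans":[0, 0, 0.039]}, {"finger_gap":0.09, "trans":[0, 0, 0.039]}, {"finger_gap":0.09, "trans":[0, 0, 0.037]}, {"finger_gap":0.09}]'

```text
t: 3.37
tcp_pos: [0.5253, 0.0637, 0.1248]
eef_rot: [[0.805, 0.593, -0.01], [0.593, -0.805, -0.003], [-0.01, -0.004, -1.0]]
ft_force: [-1.1, 0.3, -0.5]
opening: 0.0902
gripper_force: 0.0
```

```bash
python3 -c "
from h import *
go(.5285,.067,.13,-.925)"
```

```text
t 3.3667 tcp [0.5253 0.0637 0.1248] tool d [ 0.0044 -0.0008 -0.0052] rz -0.0111 tilt [-0.0099 -0.0028 -0.9999] f [-1.06  0.3  -0.46]
```

>>> shift_gripper --steps '[{"finger_gap":0.0, "trans":[0.004, 0, -0.004], "r":[0, 0, -0.01]}, {"finger_gap":0}, {"finger_gap":0}, {"finger_gap":0}, {"finger_gap":0}, {"finger_gap":0}, {"finger_gap":0}, {"finger_gap":0}]' --grip_force 6

```text
t: 4.03
tcp_pos: [0.5321, 0.0696, 0.1349]
eef_rot: [[0.797, 0.603, 0.0], [0.603, -0.797, -0.0], [0.0, 0.0, -1.0]]
ft_force: [-0.5, 0.3, -0.3]
opening: 0.0414
gripper_force: 0.0
```

>>> shift_gripper --steps '[{"finger_gap":0, "trans":[0.0005, 0.0124, 0], "r":[0, 0, -0.08]}, {"finger_gap":0, "trans":[0.0005, 0.0124, 0], "r":[0, 0, -0.08]}, {"finger_gap":0, "trans":[0.0005, 0.0124, 0], "r":[0, 0, -0.08]}, {"finger_gap":0, "trans":[0.0005, 0.0124, 0], "r":[0, 0, -0.08]}, {"finger_gap":0, "trans":[0.0005, 0.0124, 0], "r":[0, 0, -0.08]}, {"finger_gap":0, "trans":[0.0005, 0.0124, 0], "r":[0, 0, -0.08]}, {"finger_gap":0, "trans":[0.0005, 0.0124, 0], "r":[0, 0, -0.08]}, {"finger_gap":0, "trans":[0.0005, 0.0124, 0], "r":[0, 0, -0.08]}, {"finger_gap":0}, {"finger_gap":0}]'

```text
t: 4.87
tcp_pos: [0.613, 0.0139, 0.1346]
eef_rot: [[0.282, 0.959, 0.001], [0.959, -0.282, 0.0], [0.001, 0.001, -1.0]]
ft_force: [2.0, -2.3, 1.8]
opening: 0.0256
gripper_force: 6.0
```

```bash
python3 - <<'E'
from h import *
piv=np.array([.6527,.1617]); b=np.array([.6003,-.1038]); u=(b-piv)/np.linalg.norm(b-piv); k=piv+.155*u
print(np.linalg.norm(b-piv),u,k); go(*k,.128,np.arctan2(u[0]*-1,u[1])*0+np.arctan2(u[0],-u[1])); snap('wrist','w3.png'); snap('top','t3.png')
E
```

```text
0.27062152538185136 [-0.19362835 -0.98107495] [0.62268761 0.00963338]
t 4.8667 tcp [0.613  0.0139 0.1346] tool d [-0.0014  0.0105  0.0066] rz -0.0913 tilt [ 9.e-04  3.e-04 -1.e+00] f [ 2.   -2.29  1.82]
```

View pics/w3.png

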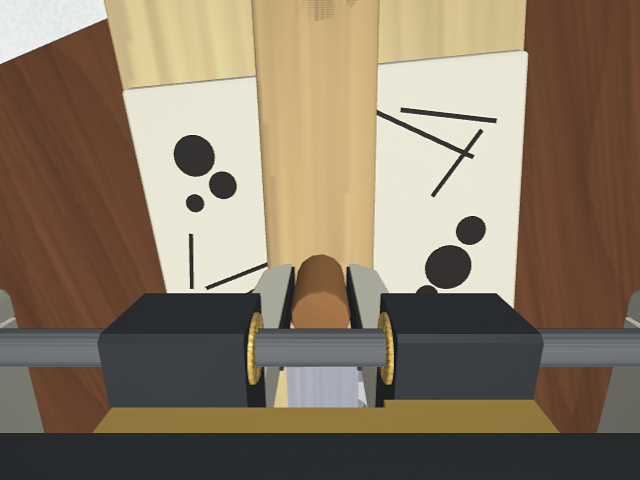

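The knob is held between the pads at about (320,290), with about 0.067 rad left to go. I'll finish the arc.

>>> shift_gripper --steps '[{"finger_gap":0, "trans":[0.0002, 0.0052, 0], "r":[0, 0, -0.045]}, {"finger_gap":0, "trans":[0.0002, 0.0052, 0], "r":[0, 0, -0.045]}, {"finger_gap":0}, {"finger_gap":0}, {"finger_gap":0}]'

```text
t: 5.38
tcp_pos: [0.6222, 0.0121, 0.1346]
eef_rot: [[0.193, 0.981, -0.0], [0.981, -0.193, -0.0], [-0.0, 0.0, -1.0]]
ft_force: [0.5, -1.1, 0.6]
opening: 0.026
gripper_force: 6.0
```

```bash
python3 - <<'E'
from h import *
go(.6227,.0096,.128,-.195+1e-9-1.5708*0); snap('top','t4.png');snap('scene','s4.png')
t=load('t4.png');a=cv2.resize(t['pixels'][170:320,230:450],None,fx=3.6,fy=3.6,interpolation=cv2.INTER_CUBIC)[:540,:800,::-1]
cv2.imwrite('pics/z4.png',a)
E
```

```text
t 5.3833 tcp [0.6222 0.0121 0.1346] tool d [-0.0024  0.001   0.0066] rz 0.0004 tilt [-0.e+00 -3.e-04 -1.e+00] f [ 0.47 -1.09  0.56]
```

>>> shift_gripper --steps '[{"finger_gap":0.05}, {"finger_gap":0.07}, {"finger_gap":0.09}, {"finger_gap":0.09, "trans":[0, 0, -0.02]}, {"finger_gap":0.09, "trans":[0, 0, -0.04]}, {"finger_gap":0.09, "trans":[0, 0, -0.04]}, {"finger_gap":0.09, "trans":[0, 0, -0.04]}, {"finger_gap":0.09, "trans":[0, 0, -0.04]}, {"finger_gap":0.09, "trans":[-0.02, 0, -0.03]}, {"finger_gap":0.09, "trans":[-0.04, 0, -0.02]}, {"finger_gap":0.09, "trans":[-0.04, 0, 0]}, {"finger_gap":0.09, "trans":[-0.04, 0, 0]}]'

```text
t: 6.48
tcp_pos: [0.5962, -0.1234, 0.3649]
eef_rot: [[0.191, 0.982, 0.003], [0.982, -0.191, -0.001], [-0.0, 0.003, -1.0]]
ft_force: [0.5, -0.3, -0.2]
opening: 0.0901
gripper_force: 0.0
```

>>> shift_gripper --steps '[{"finger_gap":0.09, "trans":[-0.04, 0, 0]}, {"finger_gap":0.09, "trans":[-0.04, 0, 0]}, {"finger_gap":0.09, "trans":[-0.02, 0.001, 0]}, {"finger_gap":0.09}, {"finger_gap":0.09}, {"finger_gap":0.09}]'

```text
t: 6.98
tcp_pos: [0.5782, -0.2198, 0.3632]
eef_rot: [[0.191, 0.982, 0.0], [0.982, -0.191, 0.001], [0.001, -0.0, -1.0]]
ft_force: [-0.6, 0.9, 0.2]
opening: 0.0903
gripper_force: 0.0
```

```bash
python3 - <<'E'
from h import *
go(.6003,-.1038,.26,-.195); d=snap('wrist','w5.png')
for X in([.6227,.0096,.166],[.6003,-.1038,.132],[.6527,.1617,.116],[.6003,-.1038,.233]): print(proj(d,X))
E
```

```text
t 6.9833 tcp [ 0.5782 -0.2198  0.3632] tool d [ 0.118  -0.0004  0.1033] rz 0.0029 tilt [ 0.e+00  9.e-04 -1.e+00] f [-0.58  0.86  0.17]
[319.8920365  -59.39073887]
[319.50053003  87.45000109]
[ 320.50706475 -234.22855652]
[319.30280915  71.05232162]
```

View pics/w5.png

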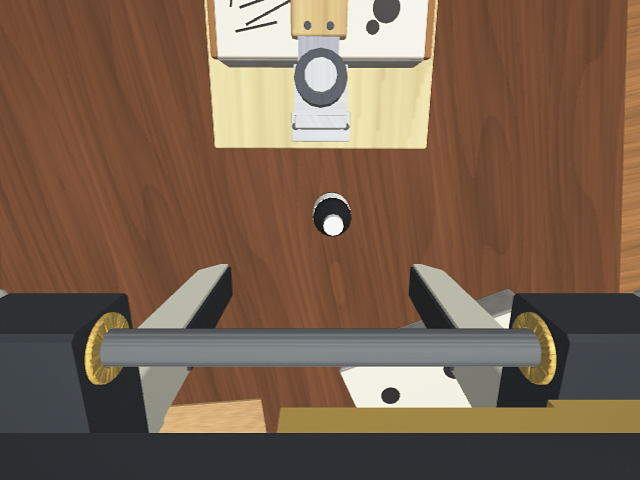

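The button is at (320,74), with the tongue entering the fork centrally. I'll back off 0.1 m to see the knob and more of the plank, and measure edges.

>>> shift_gripper --steps '[{"finger_gap":0.09, "trans":[-0.04, 0, 0]}, {"finger_gap":0.09, "trans":[-0.04, 0, 0]}, {"finger_gap":0.09, "trans":[-0.04, 0, 0]}, {"finger_gap":0}, {"finger_gap":0}, {"finger_gap":0}]'

```text
t: 7.53
tcp_pos: [0.5558, -0.3368, 0.3633]
eef_rot: [[0.19, 0.982, 0.0], [0.982, -0.19, 0.001], [0.001, 0.0, -1.0]]
ft_force: [0.2, 0.1, -0.2]
opening: 0.0742
gripper_force: 0.0
```

```bash
python3 - <<'E'
from h import *
go(.6003,-.1038,.26,-.195); d=snap('wrist','w6.png')
a=cv2.resize(d['pixels'][20:250,220:420],None,fx=2.5,fy=2.5,interpolation=cv2.INTER_CUBIC)[:,:,::-1]
cv2.imwrite('pics/z6.png',a)
E
```

```text
t 7.5333 tcp [ 0.5558 -0.3368  0.3633] tool d [ 0.2371 -0.0005  0.1036] rz 0.0042 tilt [ 4.0e-04  1.1e-03 -1.0e+00] f [ 0.21  0.15 -0.19]
```

View pics/z6.png

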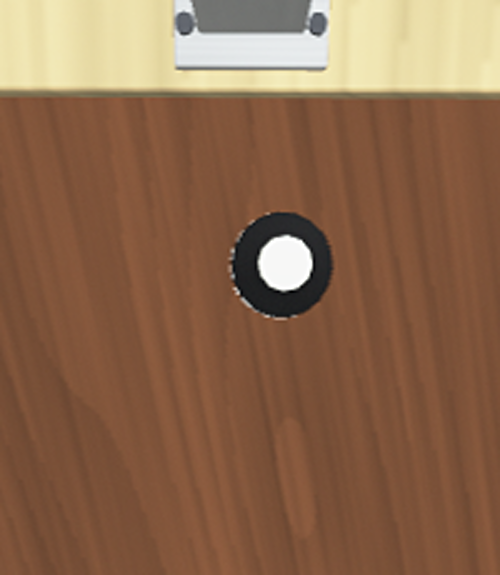

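Wrong way: the camera looks straight down, so I must move forward over the pin (staying at z 0.36).

>>> shift_gripper --steps '[{"finger_gap":0, "trans":[0.035, 0, 0]}, {"finger_gap":0, "trans":[0.035, 0, 0]}, {"finger_gap":0, "trans":[0.035, 0, 0]}, {"finger_gap":0, "trans":[0.035, 0, 0]}, {"finger_gap":0, "trans":[0.035, 0, 0]}, {"finger_gap":0, "trans":[0.025, 0, 0]}, {"finger_gap":0}, {"finger_gap":0}]'

```text
t: 8.25
tcp_pos: [0.5938, -0.1384, 0.3639]
eef_rot: [[0.185, 0.983, 0.001], [0.983, -0.185, 0.0], [0.0, 0.001, -1.0]]
ft_force: [-0.0, -0.7, -0.2]
opening: 0.0173
gripper_force: 0.0
```

```bash
python3 - <<'E'
from h import *
np.set_printoptions(precision=4,suppress=True)
go(.6003,-.1038,.26,-.195); d=snap('wrist','w7.png')
print('cam',-d['R'].T@d['t'])
cv2.imwrite('pics/z7.png',cv2.resize(d['pixels'][0:290,210:430],None,fx=2,fy=2,interpolation=cv2.INTER_CUBIC)[:,:,::-1])
p=d['pixels'].astype(int)
for v in range(5,290,12):
    print(v,' '.join('%d:%s'%(u,'/'.join(map(str,p[v,u]))) for u in []), end=' ')
    g=np.abs(np.diff(cv2.GaussianBlur(d['pixels'],(1,5),0)[v].astype(int),axis=0)).sum(1); print([u for u in range(250,390) if g[u]>60])
E
```

```text
t 8.25 tcp [ 0.5938 -0.1384  0.3639] tool d [ 0.0352 -0.0001  0.1039] rz 0.0087 tilt [ 0.0009  0.0001 -1.    ] f [-0.01 -0.69 -0.15]
cam [ 0.6071 -0.0679  0.5289]
5  [256, 257, 258, 291, 292, 293, 349, 350, 377, 378, 379, 383, 384, 385]
17  [252, 253, 254, 267, 268, 269, 291, 292, 293, 348, 349]
29  [291, 292, 293, 348, 349, 381, 382, 383, 385, 386]
41  [291, 292, 293, 308, 309, 347, 348]
53  [291, 292, 293, 306, 331, 332, 333, 347, 348]
65  [291, 292, 293, 309, 310, 329, 330, 331, 347, 388, 389]
77  [259, 261, 262, 268, 271, 289, 290, 291, 292, 293, 346, 347, 372, 373, 374]
89  [265, 266, 267, 268, 271, 272, 273, 274, 275, 291, 292, 293, 346, 370, 371]
101  [250, 251, 255, 291, 292, 293, 345, 346, 363, 364, 375, 376, 377]
113  [291, 292, 293, 294, 345, 346]
125  [299, 337, 338]
137  [299]
149  []
161  [301, 302, 303, 337, 338, 339]
173  [296, 307, 308, 333, 334, 344, 345]
185  [292, 293, 295, 297, 305, 306, 307, 334, 335, 343, 344, 345, 346, 347]
197  [293, 294, 295, 296, 302, 303, 304, 305, 335, 336, 338, 345, 347]
209  []
221  []
233  []
245  []
257  [313, 314, 320, 321, 339, 340, 341, 345, 346]
269  [298, 299, 302, 311, 313, 340, 341]
281  [267, 268, 297, 298, 302, 303, 314, 322, 323, 324, 325, 326, 336, 337, 341, 342, 343, 372, 373]
```

View pics/z7.png

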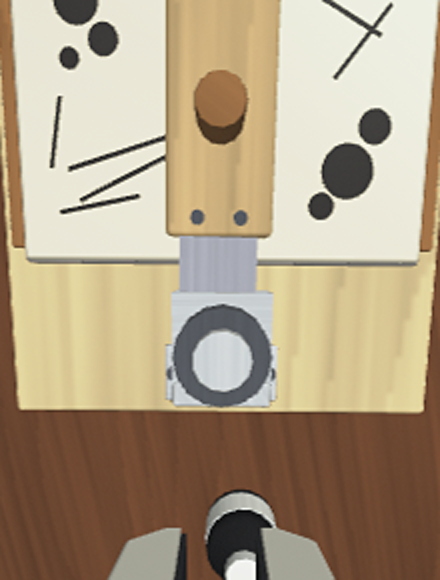

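```bash
cat > m.py <<'E'
from h import *
np.set_printoptions(precision=4,suppress=True)
def edge(p,v,lo,hi):
    g=np.abs(np.diff(p[v-1:v+2].mean(0),axis=0)).sum(1)[lo:hi]; i=g.argmax(); s=slice(max(i-2,0),i+3)
    return lo+.5+(np.arange(len(g))[s]*g[s]).sum()/g[s].sum()
def meas(f,ax):
    d=load(f); p=d['pixels'].astype(float); out={}
    ax=np.array(ax); n=np.array([-ax[1],ax[0]])
    for nm,rows,L,R,z in(('plank',range(6,114,6),(284,297),(340,354),.116),('tongue',range(122,142,3),(294,304),(333,343),.116),('fork',range(148,160,2),(291,300),(340,351),.132),('button',range(186,196,2),(300,311),(330,340),.233)):
        a=np.array([plane(d,edge(p,v,*L),v,z)[:2] for v in rows]); b=np.array([plane(d,edge(p,v,*R),v,z)[:2] for v in rows]); c=(a+b)/2
        w=((a-b)@n); al=c@ax; of=c@n; k=np.polyfit(al,of,1) if nm in('plank','tongue') else [0,np.median(of)]
        print(nm,'w',np.round(np.median(w),4),'along',al[[0,-1]],'off',of[[0,-1]],'fit',k); out[nm]=(k,al)
    return out
E
python3 - <<'E'
from m import *
u=np.array([-.1936,-.9811]); o=meas('w7.png',u)
piv=np.array([.6527,.1617]);n=np.array([-u[1],u[0]]); print('piv',piv@u,piv@n,'hole along',piv@u+.27)
h=piv@u+.27
for k in('plank','tongue'): print(k,'at hole',np.polyval(o[k][0],h),'at knob',np.polyval(o[k][0],h-.115))
print('pin',np.array([.6003,-.1038])@n, proj(load('w7.png'),[.6003,-.1038,.233]))
E
```

```text
plank w -0.0588 along [-0.1779 -0.0778] off [0.6091 0.6081] fit [-0.0133  0.6067]
tongue w -0.0436 along [-0.0629 -0.0434] off [0.6076 0.6075] fit [-0.0047  0.6073]
fork w -0.0561 along [-0.0352 -0.0244] off [0.61 0.61] fit [0, np.float64(0.6099724666853641)]
button w -0.023 along [-0.008  -0.0012] off [0.61   0.6099] fit [0, np.float64(0.6099020769710837)]
piv -0.28500659 0.6090588499999999 hole along -0.015006589999999986
plank at hole 0.6068759326756167 at knob 0.6084051811317458
tongue at hole 0.6073685790206297 at knob 0.6079095204719547
pin 0.6090500099999999 [319.6214 178.3964]
```

The tongue's centre line is about 2.8 mm short at the hole (0.0105 rad). I'll regrip the knob and shift it 1.7 mm.

>>> shift_gripper --steps '[{"finger_gap":0.09, "trans":[0.038, 0, 0], "r":[0, 0, -0.009]}, {"finger_gap":0.09, "trans":[0.038, 0, 0]}, {"finger_gap":0.09, "trans":[0.038, 0, 0]}, {"finger_gap":0.09, "trans":[0.038, 0, 0]}, {"finger_gap":0.09}, {"finger_gap":0.09}]'

```text
t: 8.8
tcp_pos: [0.6215, 0.0089, 0.3633]
eef_rot: [[0.179, 0.984, 0.0], [0.984, -0.179, 0.0], [0.0, -0.0, -1.0]]
ft_force: [-0.0, 0.1, 0.8]
opening: 0.0486
gripper_force: 0.0
```

```bash
python3 -c "
from h import *
go(.6239,.0118,.1346,-.1948)"
```

```text
t 8.8 tcp [0.6215 0.0089 0.3633] tool d [0.0032 0.0018 0.2287] rz 0.0146 tilt [ 0.e+00  5.e-04 -1.e+00] f [-0.04  0.08  0.83]
```

>>> shift_gripper --steps '[{"finger_gap":0.09, "trans":[0.003, 0.0018, 0.0], "r":[0, 0, 0.0146]}, {"finger_gap":0.09, "trans":[0, 0, 0.02]}, {"finger_gap":0.09, "trans":[0, 0, 0.035]}, {"finger_gap":0.09, "trans":[0, 0, 0.04]}, {"finger_gap":0.09, "trans":[0, 0, 0.04]}, {"finger_gap":0.09, "trans":[0, 0, 0.04]}, {"finger_gap":0.09, "trans":[0, 0, 0.035]}, {"finger_gap":0.09, "trans":[0, 0, 0.0185]}, {"finger_gap":0.09}, {"finger_gap":0.09}]'

```text
t: 9.63
tcp_pos: [0.6237, 0.0078, 0.1342]
eef_rot: [[0.2, 0.98, -0.002], [0.98, -0.2, -0.001], [-0.001, -0.002, -1.0]]
ft_force: [0.2, -0.5, 0.2]
opening: 0.0899
gripper_force: 0.0
```

```bash
python3 -c "
from h import *
go(.6239,.0118,.1346,-.1948)"
```

```text
t 9.6333 tcp [0.6237 0.0078 0.1342] tool d [ 0.0039 -0.0006 -0.0004] rz -0.0063 tilt [-1.9e-03 -5.0e-04 -1.0e+00] f [ 0.18 -0.51  0.21]
```

>>> shift_gripper --steps '[{"finger_gap":0, "trans":[0.003, -0.0006, 0], "r":[0, 0, -0.005]}, {"finger_gap":0}, {"finger_gap":0}, {"finger_gap":0}, {"finger_gap":0}, {"finger_gap":0}, {"finger_gap":0}, {"finger_gap":0}, {"finger_gap":0}, {"finger_gap":0}, {"finger_gap":0}, {"finger_gap":0}]' --grip_force 6

```text
t: 10.63
tcp_pos: [0.6235, 0.0125, 0.1346]
eef_rot: [[0.192, 0.981, -0.001], [0.981, -0.192, -0.0], [-0.0, -0.001, -1.0]]
ft_force: [-1.8, 0.7, 0.8]
opening: 0.0257
gripper_force: 6.0
```

>>> shift_gripper --steps '[{"finger_gap":0}, {"finger_gap":0}, {"finger_gap":0}]'

```text
t: 10.88
tcp_pos: [0.6235, 0.0125, 0.1346]
eef_rot: [[0.192, 0.981, -0.001], [0.981, -0.192, -0.0], [-0.0, -0.001, -1.0]]
ft_force: [-3.1, -0.0, 1.5]
opening: 0.0256
gripper_force: 6.0
```

```bash
python3 -c "
from h import *
go(.6239,.0118,.1346,-.1948);s=r.read_state();x=s['tcp_pos'];print(.9811*x[0]-.1936*x[1],s['gripper_force'])"
```

```text
t 10.8833 tcp [0.6235 0.0125 0.1346] tool d [-0.0006  0.0005  0.    ] rz 0.0012 tilt [-7.e-04 -2.e-04 -1.e+00] f [-3.12 -0.04  1.47]
0.6093354324155612 5.999557513241598
```

>>> shift_gripper --steps '[{"finger_gap":0, "trans":[0, 0.0007, 0]}, {"finger_gap":0}, {"finger_gap":0}, {"finger_gap":0.05}, {"finger_gap":0.07}, {"finger_gap":0.09}, {"finger_gap":0.09, "trans":[0, 0, -0.02]}, {"finger_gap":0.09, "trans":[0, 0, -0.04]}, {"finger_gap":0.09, "trans":[0, 0, -0.04]}, {"finger_gap":0.09, "trans":[0, 0, -0.04]}, {"finger_gap":0.09, "trans":[0, 0, -0.04]}, {"finger_gap":0.09, "trans":[0, 0, -0.04]}]'

```text
t: 11.88
tcp_pos: [0.6244, 0.0125, 0.357]
eef_rot: [[0.192, 0.981, 0.001], [0.981, -0.192, 0.0], [0.0, 0.001, -1.0]]
ft_force: [1.5, -0.9, -0.1]
opening: 0.0812
gripper_force: 0.0
```

>>> shift_gripper --steps '[{"finger_gap":0, "trans":[-0.035, 0, 0]}, {"finger_gap":0, "trans":[-0.035, 0, 0]}, {"finger_gap":0, "trans":[-0.035, 0, 0]}, {"finger_gap":0, "trans":[-0.035, 0, 0]}, {"finger_gap":0, "trans":[-0.015, 0, 0]}, {"finger_gap":0}, {"finger_gap":0}]'

```text
t: 12.47
tcp_pos: [0.5948, -0.1404, 0.3548]
eef_rot: [[0.194, 0.981, 0.0], [0.981, -0.194, 0.0], [0.0, 0.0, -1.0]]
ft_force: [-0.3, 1.2, 0.3]
opening: 0.0438
gripper_force: 0.0
```

```bash
python3 - <<'E'
from m import *
go(.5938,-.1384,.3639,-.1948); d=snap('wrist','w8.png')
u=np.array([-.1936,-.9811]); o=meas('w8.png',u); h=-.015
for k in('plank','tongue'): print(k,'at hole',np.polyval(o[k][0],h),'at piv',np.polyval(o[k][0],h-.27))
E
```

```text
t 12.4667 tcp [ 0.5948 -0.1404  0.3548] tool d [ 0.0018 -0.0013 -0.0091] rz -0.0007 tilt [ 0.0005  0.0002 -1.    ] f [-0.27  1.19  0.32]
plank w -0.0591 along [-0.1733 -0.0754] off [0.6104 0.6108] fit [0.0006 0.6103]
tongue w -0.0438 along [-0.0609 -0.0417] off [0.6105 0.6105] fit [0.0082 0.6109]
fork w -0.0559 along [-0.0337 -0.0232] off [0.6101 0.61  ] fit [0, np.float64(0.6100697318387812)]
button w -0.0226 along [-0.0075 -0.0009] off [0.6101 0.6106] fit [0, np.float64(0.6102857298360744)]
plank at hole 0.6102963107441567 at piv 0.6101314890914573
tongue at hole 0.6107297642117463 at piv 0.6085126245164464
```

```bash
python3 - <<'E'
from m import *
d=load('w8.png'); p=d['pixels'].astype(int)[150:230,280:360]; m=(p.min(2)>165).astype(np.uint8)
n,l,st,c=cv2.connectedComponentsWithStats(m,connectivity=4)
for i in range(1,n):
    if st[i][4]>50: print(st[i],c[i]+[280,150],plane(d,*(c[i]+[280,150]),.233))
b=load('w7.png'); print(plane(b,320.8,180.3,.233))
go(.6012,-.1044,.245,-.1948)
E
```

```text
[ 11   0  27  34 211] [298.2891 158.5355] [ 0.5881 -0.086   0.233 ]
[ 40   0  29  34 232] [340.056  159.7155] [ 0.6207 -0.0933  0.233 ]
[ 24  14  31  31 738] [318.7832 179.374 ] [ 0.6009 -0.1054  0.233 ]
[ 48  35  20  18 154] [340.6623 196.4026] [ 0.6159 -0.1226  0.233 ]
[ 12  38  19  15 130] [297.8846 196.8846] [ 0.5813 -0.1162  0.233 ]
[ 0.601  -0.1055  0.233 ]
t 12.5167 tcp [ 0.595  -0.1389  0.3549] tool d [ 0.0349 -0.0006  0.1099] rz 0.0015 tilt [ 0.0006  0.0007 -1.    ] f [ 0.81  0.68 -0.23]
```

>>> shift_gripper --steps '[{"finger_gap":0}, {"finger_gap":0}, {"finger_gap":0}]'

```text
t: 12.77
tcp_pos: [0.595, -0.1383, 0.3548]
eef_rot: [[0.19, 0.982, 0.0], [0.982, -0.19, 0.0], [0.0, 0.0, -1.0]]
ft_force: [-0.0, -1.0, -0.4]
opening: 0.0196
gripper_force: 0.0
```

>>> shift_gripper --steps '[{"finger_gap":0, "trans":[0.017, -0.0003, 0]}, {"finger_gap":0, "trans":[0.017, -0.0003, 0]}, {"finger_gap":0, "trans":[0, 0, 0.035]}, {"finger_gap":0, "trans":[0, 0, 0.035]}, {"finger_gap":0, "trans":[0, 0, 0.025]}, {"finger_gap":0}, {"finger_gap":0}, {"finger_gap":0}]'

```text
t: 13.43
tcp_pos: [0.6017, -0.1055, 0.2613]
eef_rot: [[0.192, 0.981, 0.002], [0.981, -0.192, 0.0], [0.001, 0.002, -1.0]]
ft_force: [-0.3, 0.1, 0.1]
opening: 0.0007
gripper_force: 0.0
```

```bash
python3 -c "
from h import *
go(.601,-.105,.225,-.1948)"
```

```text
t 13.4333 tcp [ 0.6017 -0.1055  0.2613] tool d [ 0.0004 -0.0008  0.0363] rz 0.0019 tilt [ 1.7e-03  2.0e-04 -1.0e+00] f [-0.27  0.05  0.07]
```

Centred above the button with the fingers shut. Press gently down: first contact, then on to see whether it passes the 7 mm point.

>>> shift_gripper --steps '[{"finger_gap":0, "trans":[0, -0.0006, 0.012]}, {"finger_gap":0, "trans":[0, 0, 0.012]}, {"finger_gap":0, "trans":[0, 0, 0.006]}, {"finger_gap":0, "trans":[0, 0, 0.003]}, {"finger_gap":0, "trans":[0, 0, 0.003]}, {"finger_gap":0, "trans":[0, 0, 0.003]}, {"finger_gap":0, "trans":[0, 0, 0.003]}, {"finger_gap":0, "trans":[0, 0, 0.003]}, {"finger_gap":0}]'

```text
t: 14.18
tcp_pos: [0.5999, -0.1062, 0.2142]
eef_rot: [[0.192, 0.981, -0.001], [0.981, -0.192, 0.0], [0.0, -0.001, -1.0]]
ft_force: [-0.0, -0.0, -0.7]
opening: 0.0005
gripper_force: 0.0
```

>>> shift_gripper --steps '[{"finger_gap":0, "trans":[0, 0, 0.003]}, {"finger_gap":0, "trans":[0, 0, 0.003]}, {"finger_gap":0, "trans":[0, 0, 0.003]}, {"finger_gap":0}, {"finger_gap":0}]'

```text
t: 14.6
tcp_pos: [0.5998, -0.106, 0.2053]
eef_rot: [[0.192, 0.981, -0.001], [0.981, -0.192, 0.0], [0.0, -0.001, -1.0]]
ft_force: [0.2, 1.2, 0.2]
opening: 0.0005
gripper_force: 0.0
```

```bash
python3 - <<'E'
from h import *
d=snap('scene','s9.png'); e=snap('wrist','w9.png')
a=cv2.resize(d['pixels'][170:330,190:350],None,fx=3.5,fy=3.5,interpolation=cv2.INTER_CUBIC)[:,:,::-1]
cv2.imwrite('pics/z9.png',a)
E
```

```text
(no output)
```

View pics/z9.png

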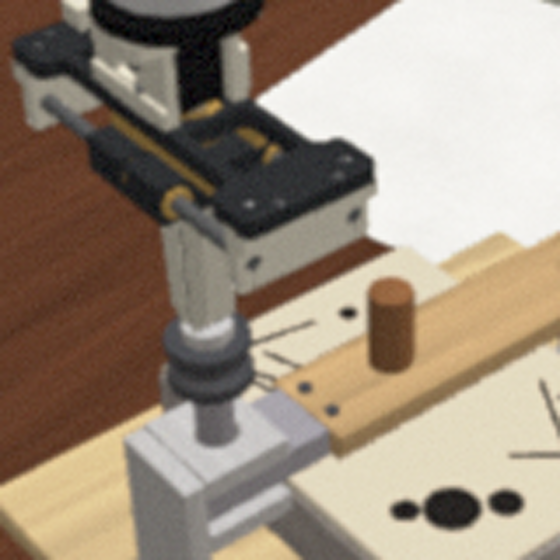

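The fingertips sit on the button at (205,335), and the pin is already down well past 7 mm, in the tongue. Continue to home.

>>> shift_gripper --steps '[{"finger_gap":0, "trans":[0.001, 0.001, 0.005]}, {"finger_gap":0, "trans":[0, 0, 0.005]}, {"finger_gap":0, "trans":[0, 0, 0.005]}, {"finger_gap":0, "trans":[0, 0, 0.005]}, {"finger_gap":0, "trans":[0, 0, 0.005]}, {"finger_gap":0, "trans":[0, 0, 0.005]}, {"finger_gap":0, "trans":[0, 0, 0.004]}, {"finger_gap":0, "trans":[0, 0, 0.003]}, {"finger_gap":0}, {"finger_gap":0}]'

```text
t: 15.53
tcp_pos: [0.6014, -0.1054, 0.1688]
eef_rot: [[0.192, 0.981, 0.0], [0.981, -0.192, -0.0], [-0.0, 0.0, -1.0]]
ft_force: [0.9, -0.3, 3.2]
opening: 0.0001
gripper_force: 1.5
```

>>> shift_gripper --steps '[{"finger_gap":0, "trans":[0, 0, 0.002]}, {"finger_gap":0, "trans":[0, 0, 0.002]}, {"finger_gap":0}, {"finger_gap":0}]'

```text
t: 15.87
tcp_pos: [0.6014, -0.1053, 0.1649]
eef_rot: [[0.192, 0.981, 0.0], [0.981, -0.192, -0.0], [-0.0, 0.0, -1.0]]
ft_force: [2.2, -1.5, 5.1]
opening: 0.0003
gripper_force: 2.3
```

>>> shift_gripper --steps '[{"finger_gap":0, "trans":[0, 0, 0.002]}, {"finger_gap":0, "trans":[0, 0, 0.001]}, {"finger_gap":0, "trans":[0, 0, 0.001]}, {"finger_gap":0}, {"finger_gap":0}]'

```text
t: 16.28
tcp_pos: [0.6019, -0.1053, 0.1638]
eef_rot: [[0.193, 0.981, 0.002], [0.981, -0.193, -0.002], [-0.001, 0.003, -1.0]]
ft_force: [-6.7, -1.5, 33.1]
opening: 0.0002
gripper_force: 15.8
```

The pin has bottomed at 0.1638. Lift off and check.

>>> shift_gripper --steps '[{"finger_gap":0, "trans":[0, 0, -0.003]}, {"finger_gap":0, "trans":[0, 0, -0.005]}, {"finger_gap":0, "trans":[0, 0, -0.02]}, {"finger_gap":0, "trans":[0, 0, -0.03]}, {"finger_gap":0, "trans":[0, 0, -0.04]}, {"finger_gap":0, "trans":[0, 0, -0.04]}, {"finger_gap":0, "trans":[-0.03, 0, -0.02]}, {"finger_gap":0, "trans":[-0.04, 0, 0]}, {"finger_gap":0}, {"finger_gap":0}, {"finger_gap":0}]'

```text
t: 17.2
tcp_pos: [0.5872, -0.1738, 0.318]
eef_rot: [[0.193, 0.981, -0.002], [0.981, -0.193, 0.001], [0.001, -0.002, -1.0]]
ft_force: [0.2, 0.3, 0.9]
opening: 0.0007
gripper_force: 0.0
```

```bash
python3 - <<'E'
from h import *
go(.5938,-.1384,.3639,-.1948)
w=snap('wrist','w10.png'); s=snap('scene','s10.png')
for z in(.164,.172): print(z,proj(w,[.601,-.105,z]),proj(s,[.601,-.105,z]))
a=cv2.resize(s['pixels'][190:310,190:340],(500,400),interpolation=cv2.INTER_CUBIC)
b=cv2.resize(w['pixels'][0:290,220:420],(276,400),interpolation=cv2.INTER_CUBIC)
cv2.imwrite('pics/z10.png',np.hstack([a,b])[:,:,::-1])
E
```

```text
t 17.2 tcp [ 0.5872 -0.1738  0.318 ] tool d [ 0.036  -0.0004 -0.0459] rz 0.0007 tilt [-0.0015  0.001  -1.    ] f [0.16 0.27 0.9 ]
0.164 [320.47865765 135.03827721] [250.58978871 278.6736335 ]
0.172 [320.47489629 135.08372853] [250.29065402 275.18717609]
```

View pics/z10.png

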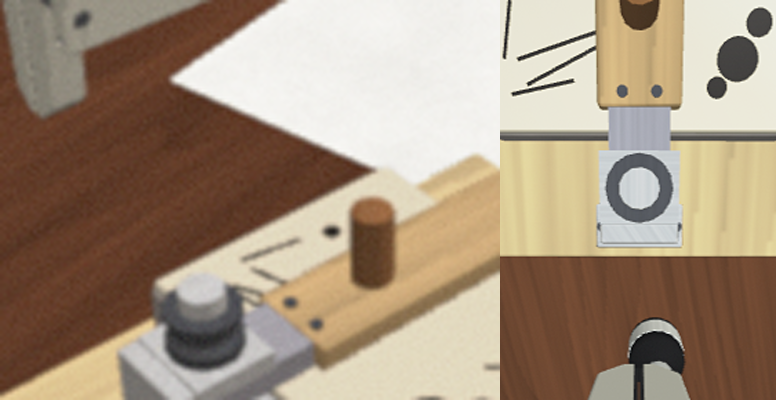

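The head sits on the fork. The button stands out, with its top at scene pixel (250.8,276), which fits 172 mm. The tongue is centred and the robot is clear.

```bash
python3 -c "
from cell import r
print(r.sign_off())"
```

```text
the job is handed in; nothing more can be done
None
```

The bridge is swung in over the stone, and the pin is pushed home through fork and tongue with its button sprung back out; I handed the job in at about 17 s.

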